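# Press a brass bushing into a plaster display plinth

## Task

Take the flanged brass bushing from the grey tray and press it, sleeve down, into the bore of the plaster display plinth, against the drag of the springs in the bore, until you feel its flange bottom and bear firmly on the plaster; hold it so for a moment, then let go and leave it fully home. The plaster is brittle: press slowly, never pushing with more than about 27 N, and leave the clay finds alone.

Things in the scene. Friction and masses are not known exactly. Their poses are not given: they have to be found in the camera images.
- bushing: Loose flanged brass bushing, about 0.25 kg, standing upright in the tray, sleeve down. Origin at the centre of its foot, z up along its axis. From the foot up: sleeve 30 mm diameter, 24 mm long (the lowest 6 mm taper to 25.6 mm diameter); flange 46 mm diameter, 5 mm thick, from 24 to 29 mm; round neck 26 mm diameter from 29 to 58 mm, to be held by. 58 mm tall in all.
- shoulder (a point): Point on the bushing's axis at the underside of its flange (the shoulder), 24 mm above its foot; same axes as the bushing.
- plinth: Cast plaster plinth, a block 120 x 120 x 45 mm (with a dark wooden skirting, 132 mm square and 10 mm high), fixed to the table. Origin at the centre of its underside, z up. In its bore, 8 to 24 mm below the mouth, three sprung steel tongues leave a circle of 27 mm; the sleeve pushes them aside and they grip it.
- bore (a point): Centre of the bore's mouth, in the middle of the plinth's top face, 45 mm above the table; z up out of the bore. 31.8 mm diameter, 32 mm deep. The springs drag from about 13 mm foot depth on: a hump at 14 to 18 mm, then a fairly level drag of 6 to 17 N, differing from start to start. The load climbs steeply again only when the shoulder meets the plaster, foot 24 mm down; the bushing then stays put.
- tray: Fixed grey plastic tray 130 x 130 mm, 16 mm high, floor and walls 4 mm thick. Origin at the centre of its underside.
- whorl: Loose clay spindle whorl, a disc 50 mm in diameter and 26 mm high, lying on the table; origin under its centre. Not to be disturbed.
- figurine: Loose clay figurine, 72 mm wide and 87 mm high, standing on the table; origin under its centre. Not to be disturbed.
- tablet: Loose clay tablet 60 x 150 x 16 mm, lying on the table; origin under its centre. Not to be disturbed.
Things that resemble listed ones, but are neither listed nor needed, are in the scene too. Several things have the shape of the bushing; the one meant has the colours described above.

How it is judged:
By the outcome, as a careful person would: the job done as asked, in the order asked, and still so for the second after the job is handed in, with the robot touching nothing.
It also fails if it takes over 64 s, if anything falls off the work surface, if the arm or the gripper's body presses on something with over 40 N, if the wrist force passes 120 N, or if a joint passes its speed limit or range.

## Robot

A 6-joint arm with a two-finger parallel gripper is mounted at the origin on the work surface. World frame = base frame: x ahead of the robot, y to its left, z up, the work surface at z = 0. Lengths are in m, angles in rad, forces in N, time in s.
With the tool pointing down it reaches from about 0.35 to 0.975 m from the base axis. Payload 4.9 kg.
Tool frame: the origin (TCP) lies at the very end of the fingers, on their centre line; the grasp point (between the pads) lies 19 mm behind it; x points along the fingers, y is the direction in which the jaws open and shut, and the axes are right-handed (so a half turn about x gives the same grasp; the last joint's range is limited). The gripper opens to 85 mm and grips with 20 to 120 N. Pads are 22 mm wide; open, the fingers measure 114 mm over their backs; the gripper's body (76 mm by 85 mm) begins 54 mm behind the grasp point. The pads swing forward as they close: fully open they stand 13 mm farther back than shut.
Start: joints at [1.012, 0.053, 1.613, -0, 1.476, -0.119], TCP at [0.266, 0.566, 0.206] pointing down, gripper open.
Joint ranges: [-3.01, 3.01], [-1.01, 2.22], [0.06, 2.58], [-1.02, 4.17], [0.09, 2.62], [-3.14, 3.14]. Speed limits (rad/s): [2.57, 2.57, 3.14, 3.14, 3.14, 3.14].

## Interface

Orientations are given as a unit quaternion [w, x, y, z].
In Python, from plant import manip gives the robot as it stands.
- The arm moves only by the tool play_rows, never from a script. Its argument "plan" is a list of rows, each a list of 5 numbers: the shift along the tool's x, y, z in mm, then the turn about the tool's x in rad, then the closure, from -1 (fully open) to 1 (shut). A call has 1 to 8 rows; each row is the pose to reach, as a shift and turn from the pose commanded when the call began, along the tool's axes at that moment; what a row does not reach only later rows make up. A row lasts 1/8 s, in which the tool goes at most 62.5 mm and 10.7 degrees, less where a joint would pass 70% of its speed; a pose out of reach is approached as far as the arm can. A call with a gripper value outside its range is refused whole. The fingers move at their own pace and stop on an object; the grip force is fixed at half the most. Time passes only in rows, so rows that repeat a pose let the fingers close. It gives the time, the measured TCP pose, the force and the opening at its end, in the units of the state.
- manip.state(): the state, without advancing time (a new reading comes with each control period).
- manip.grab_frame(name): name is "side" or "top" or "wrist"; returns a dict with "img" (400x640x3 uint8, red, green, blue), "range_z" (400x640 float32, m along the optical axis (not along the pixel's ray), 0 where there is no reading), "fx", "fy", "cx", "cy" (pixels), "origin" and "rotation" of the camera in the world. Camera axes: x right, y up, looking along -z (the intrinsics and any distortion apply to the point x, -y, -z); pixel columns grow to the right and rows downward; lengths in m; the calibration is good to about 2 mm. A picture is of the moment at which its call begins.
- manip.job_done(): hands the job in, once; it reports no verdict.
The state is a dict: "time": time; "joint_pos": joint angles; "joint_vel": joint speeds; "joint_efforts": joint torques, N m; "tool_pos": TCP position; "tool_rot": TCP orientation; "contact_force": force on the tool from outside, world axes, zero at the start; "ft_torque": the same for the moment, N m; "gripper_width": opening from 0.0 (shut) to 1.0 (fully open).
Only numpy, scipy, OpenCV 4.12 (cv2) and the standard library are available. Lean on these libraries where they do the work, as an engineer would, in place of code of your own. Each camera call takes 0.05 s, during which the arm holds its last target. There are 200 camera calls.

## Working session

There is one attempt and no reset: what is moved stays moved. The work goes in short steps, Python scripts to look and compute and a tool call to move; the robot and the scene stay as the last step left them, time stands still between calls to the robot, and variables do not carry over. Pictures are saved under pics/ and viewed, about 8 in all and at most 12, crops included, and the job is handed in when it is done.

Besides the shell and the picture viewer there is one more tool, called after "Emit:" by a JSON object that holds its "op" and its "data", one argument or row to a line. play_rows: Moves the arm, as the interface text tells. Its arguments: {"type":"object","properties":{"plan":{"type":"array"}},"required":["plan"]}

```bash
mkdir -p pics; cat > h.py <<'E'
import numpy as np, cv2
from plant import manip
def grab(n,save=None):
    f=manip.grab_frame(n)
    if save: cv2.imwrite('pics/'+save,f['img'][:,:,::-1])
    return f
def ray(f,u,v):
    d=np.array([(u-f['cx'])/f['fx'],-(v-f['cy'])/f['fy'],-1.0])
    return np.array(f['origin']),np.array(f['rotation'])@d
def onz(f,u,v,z):
    o,d=ray(f,u,v); return o+d*(z-o[2])/d[2]
def pt(f,u,v):
    o,d=ray(f,u,v); return o+d*float(f['range_z'][int(v),int(u)])
def cloud(f):
    v,u=np.mgrid[0:400,0:640]
    d=np.stack([(u-f['cx'])/f['fx'],-(v-f['cy'])/f['fy'],-np.ones_like(u)],-1)*f['range_z'][...,None]
    return d@np.array(f['rotation']).T+np.array(f['origin'])
E
python3 - <<'E'
from h import *
a=grab('top');b=grab('side')
cv2.imwrite('pics/a.png',a['img'][:,:,::-1]);cv2.imwrite('pics/b.png',b['img'][:,:,::-1])
for f in(a,b): print({k:(np.round(v,4).tolist() if not np.isscalar(v) else v) for k,v in f.items() if k not in('img','range_z')})
print(manip.state())
E
```

```text
{'fx': 484.48852210987104, 'fy': 484.48852210987104, 'cx': 321.5057737599966, 'cy': 202.34559081755808, 'origin': [0.4131, -0.0326, 1.2142], 'rotation': [0.7152, 0.0337, -0.0528, -0.6961]}
{'fx': 377.3037093886454, 'fy': 377.3037093886454, 'cx': 316.06662138486683, 'cy': 200.0747499685751, 'origin': [0.4465, 0.3925, 0.5944], 'rotation': [-0.1409, -0.0459, 0.3517, 0.9243]}
{'time': 0.1, 'joint_pos': array([ 1.01199118e+00,  5.32675307e-02,  1.61412750e+00,  2.41791587e-05,
        1.47599588e+00, -1.18993222e-01]), 'joint_vel': array([ 0.00228328, -0.00104821, -0.00495454,  0.00104395, -0.00107392,
        0.00056967]), 'joint_efforts': array([ 4.16780476e-04, -3.94909859e+01, -3.71361673e+01, -1.43908164e-04,
        3.96169606e-03, -2.85554859e-05]), 'tool_pos': array([0.26577746, 0.56501729, 0.20451788]), 'tool_rot': array([ 0.68985836,  0.1536507 ,  0.69029714, -0.15484428]), 'contact_force': array([ 0.84173226,  0.14043239, -0.7658101 ]), 'ft_torque': array([-0.01067121,  0.02169204, -0.0216438 ]), 'gripper_width': 1.0015424275159235}
```

View pics/a.png

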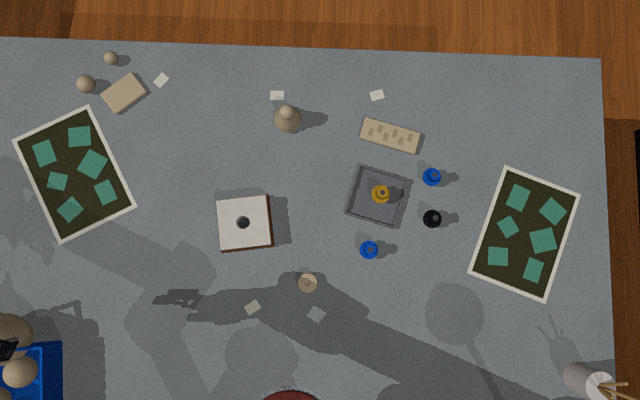

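View pics/b.png

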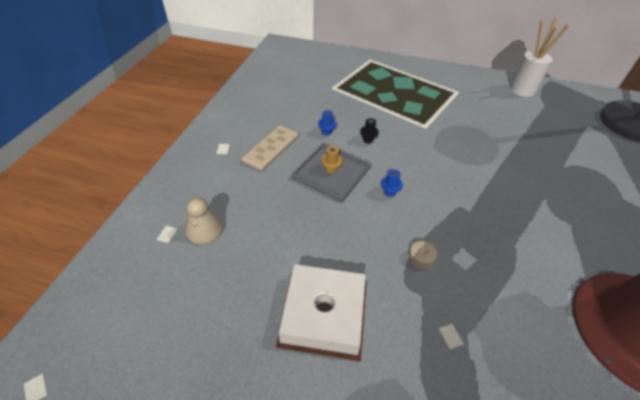

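The top view shows the brass bushing in the tray at (381,194). Lookalikes are blue at (432,177), blue at (369,250) and black at (432,219); only the one in the tray is brass-yellow. The plinth bore is at (243,222). The side view shows the brass bushing at (331,158) and the bore at (325,302).

```bash
cat >> h.py <<'E'
from scipy.spatial.transform import Rotation as R
_g=manip.grab_frame
def grab(n,save=None):
    f=dict(_g(n)); q=np.array(f['rotation']).ravel()
    f['q']=q; f['rotation']=R.from_quat([q[1],q[2],q[3],q[0]]).as_matrix()
    if save: cv2.imwrite('pics/'+save,f['img'][:,:,::-1])
    return f
def brass(f):
    h=cv2.cvtColor(f['img'],cv2.COLOR_RGB2HSV); return cv2.inRange(h,(12,150,60),(30,255,255))
def comps(m,amin=30):
    n,l,s,c=cv2.connectedComponentsWithStats(m); return [(s[i],c[i],l==i) for i in range(1,n) if s[i][4]>amin]
E
python3 - <<'E'
from h import *
a=grab('top');b=grab('side')
np.set_printoptions(precision=4,suppress=True)
for n,f in(('top',a),('side',b)):
    C=cloud(f)
    for s,c,m in comps(brass(f)):
        P=C[m]; P=P[f['range_z'][m]>0]; top=P[P[:,2]>P[:,2].max()-0.006]
        print(n,'brass',s,c,'zmax',P[:,2].max(),'top mean',top.mean(0),len(top))
    uv=(243,222) if n=='top' else (325,302)
    print(n,'bore',onz(f,*uv,.045))
    # plinth top plane
    h=cv2.cvtColor(f['img'],cv2.COLOR_RGB2HSV)
    m=((abs(C[...,2]-.045)<.006)&(h[...,1]<60)&(h[...,2]>130)).astype(np.uint8)
    for s,c,mm in comps(m,300):
        cnt=cv2.findContours(mm.astype(np.uint8),cv2.RETR_EXTERNAL,cv2.CHAIN_APPROX_NONE)[0][0]
        rc=cv2.minAreaRect(cnt); print(n,'plinth',s,c,[onz(f,*p,.045)[:2] for p in cv2.boxPoints(rc)],onz(f,*rc[0],.045))
for nm,uv,z in(('fig',(288,118),.05),('whorl',(307,282),.026),('tablet',(391,135),.016),('tray',(379,196),.016),('blue1',(432,177),.058),('blue2',(369,250),.058),('black',(432,219),.058)): print(nm,onz(a,*uv,z))
print('traycorners',[onz(a,*p,.016)[:2] for p in((361,164),(412,180),(395,228),(345,212))])
k=np.hstack([cv2.resize(a['img'][120:270,310:470],None,fx=2.5,fy=2.5,interpolation=cv2.INTER_CUBIC),cv2.resize(b['img'][90:215,280:420],(400,375),interpolation=cv2.INTER_CUBIC)])
cv2.imwrite('pics/c.png',k[:,:,::-1])
E
```

```text
top brass [    0     0   640   400 36995] [409.4651  62.6178] zmax 0.1957025034019082 top mean [ 0.1838 -0.6982  0.1957] 1
top brass [371 185  19  18 235] [379.9787 193.9064] zmax 0.06688618544650327 top mean [ 0.5842 -0.2059  0.0629] 36
top bore [0.5042 0.1254 0.045 ]
top plinth [ 216  195   55   55 2313] [242.7307 222.169 ] [array([0.555 , 0.1957]), array([0.5722, 0.0753]), array([0.4528, 0.0574]), array([0.4363, 0.1764])] [0.5037 0.1263 0.045 ]
side brass [169  38  10   9  37] [173.6216  42.027 ] zmax -0.7367761313752409 top mean [ 2.2611 -1.9326 -0.74  ] 5
side brass [182  40  11  10  46] [186.7609  43.6739] zmax -0.7407532729679177 top mean [ 2.1405 -1.9334 -0.7434] 15
side brass [199  42  37  17 208] [217.2885  49.2692] zmax -0.734746967973024 top mean [ 1.8816 -1.904  -0.7388] 21
side brass [140  82  41  14 150] [159.78    88.7133] zmax -0.735334385170635 top mean [ 2.0578 -1.3284 -0.7388] 4
side brass [ 94  87  78  33 585] [127.8701 101.4735] zmax -0.7374042244021034 top mean [ 2.0916 -1.1653 -0.7412] 68
side brass [162  91  47  37 368] [184.1875 107.1902] zmax -0.73743004701
[... 1881 characters left out ...]
[ 1.9354 -0.0724 -0.7455] 17
side brass [  0 322  11  12  33] [  4.9091 327.1212] zmax -0.7441661778595506 top mean [ 1.6715  0.1817 -0.7479] 17
side bore [0.5056 0.1248 0.045 ]
side plinth [ 279  265   87   83 5302] [324.4044 306.3618] [array([0.556 , 0.1969]), array([0.583 , 0.0751]), array([0.4478, 0.0564]), array([0.4384, 0.1784])] [0.5051 0.1308 0.045 ]
fig [0.7642 0.0257 0.05  ]
whorl [ 0.3645 -0.0328  0.026 ]
tablet [ 0.7388 -0.2358  0.016 ]
tray [ 0.5811 -0.2069  0.016 ]
blue1 [ 0.6258 -0.3299  0.058 ]
blue2 [ 0.4447 -0.1783  0.058 ]
black [ 0.523  -0.3296  0.058 ]
traycorners [array([ 0.6613, -0.1604]), array([ 0.6243, -0.2899]), array([ 0.502 , -0.2477]), array([ 0.5384, -0.1224])]
```

View pics/c.png

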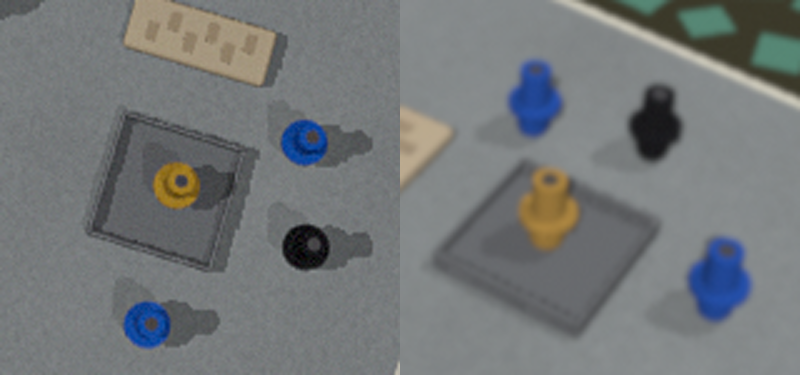

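The crop confirms it: the brass-coloured bushing stands in the tray at crop (177,185) and (548,205), and the lookalikes are blue or black and outside the tray. Both views agree on about (0.583, -0.203), with the top at z≈0.062 as expected (4 mm tray floor plus 58 mm). The bore is at about (0.505, 0.126).

```bash
cat >> h.py <<'E'
def tool():
    s=manip.state(); q=s['tool_rot']; return s,np.array(s['tool_pos']),R.from_quat([q[1],q[2],q[3],q[0]]).as_matrix()
def goto(x,y,z):
    s,p,M=tool(); print('t',s['time'],'pos',p,'F',s['contact_force'],'w',s['gripper_width']); print('shift mm',1000*M.T@(np.array([x,y,z])-p),'yaw of jaw y',np.degrees(np.arctan2(M[1,1],M[0,1])),'x axis',M[:,0])
E
python3 - <<'E'
from h import *
np.set_printoptions(precision=4,suppress=True)
goto(.583,-.203,.15); print(tool()[2]); goto(.583,-.203,.205)
E
```

```text
t 0.2 pos [0.2659 0.5652 0.2048] F [-0.1848 -0.0117 -0.0039] w 1.0006419420192818
shift mm [  55.446  -559.9934  614.0055] yaw of jaw y 64.80387651324213 x axis [-0.0007 -0.0011 -1.    ]
[[-0.0007  0.4257  0.9049]
 [-0.0011  0.9049 -0.4257]
 [-1.     -0.0013 -0.0002]]
t 0.2 pos [0.2659 0.5652 0.2048] F [-0.1848 -0.0117 -0.0039] w 1.0006419420192818
shift mm [   0.446  -560.0644  613.9967] yaw of jaw y 64.80387651324213 x axis [-0.0007 -0.0011 -1.    ]
```

Emit:
{"op": "play_rows", "data": {
  "plan": [
    [0, -20, 22, 0, -1],
    [0, -55, 60, 0, -1],
    [0, -95, 104, 0, -1],
    [0, -135, 148, 0, -1],
    [0, -175, 192, 0, -1],
    [0, -215, 236, 0, -1],
    [0, -255, 280, 0, -1],
    [0, -295, 323, 0, -1]
  ]
}}

```text
time: 1.2
tool_pos: [0.4331, 0.1592, 0.2056]
tool_rot: [0.69, 0.154, 0.69, -0.154]
contact_force: [1.7, 0.8, 0.2]
gripper_width: 1.002
```

Emit:
{"op": "play_rows", "data": {
  "plan": [
    [0, -40, 44, 0, -1],
    [0, -80, 88, 0, -1],
    [0, -120, 132, 0, -1],
    [0, -160, 176, 0, -1],
    [0, -200, 220, 0, -1],
    [0, -235, 260, 0, -1],
    [0, -255, 282, 0, -1],
    [0, -265, 291, 0, -1]
  ]
}}

```text
time: 2.2
tool_pos: [0.5833, -0.204, 0.205]
tool_rot: [0.69, 0.155, 0.69, -0.155]
contact_force: [0.1, -0.1, 0.1]
gripper_width: 0.999
```

```bash
python3 - <<'E'
from h import *
np.set_printoptions(precision=4,suppress=True)
f=grab('wrist','d.png'); goto(.583,-.203,.12)
s,p,M=tool(); print('cam in tool',M.T@(np.array(f['origin'])-p), 'cam fwd',-f['rotation'][:,2],f['fx'])
C=cloud(f)
for s,c,m in comps(brass(f),100):
    P=C[m]; P=P[f['range_z'][m]>0]
    print(s,c,P[:,2].min(),P[:,2].max())
    top=P[(P[:,2]>.056)&(P[:,2]<.068)]
    if len(top)>20: print('top',top.mean(0),(top.max(0)+top.min(0))/2,np.ptp(top,axis=0),len(top))
    fl=P[(P[:,2]>.029)&(P[:,2]<.036)]
    if len(fl)>20: print('fl',(fl.max(0)+fl.min(0))/2,np.ptp(fl,axis=0),len(fl))
E
```

```text
t 2.25 pos [ 0.5833 -0.2046  0.2051] F [-0.536  -0.155   0.9643] w 1.0025265418015528
shift mm [85.088   1.3541 -0.9642] yaw of jaw y 64.70646334829789 x axis [-0.0006 -0.0004 -1.    ]
cam in tool [-0.1685  0.0008 -0.0684] cam fwd [ 0.2443 -0.1154 -0.9628] 319.66124220581247
[304 159  39  39 928] [323.4418 176.9925] 0.030801819979715428 0.06480368396123587
top [ 0.585  -0.2081  0.0621] [ 0.5855 -0.2081  0.0607] [0.0256 0.0257 0.0082] 353
fl [ 0.5854 -0.207   0.0333] [0.0424 0.0413 0.0049] 527
[618 342  22  25 155] [630.8323 351.2516] -0.7544070484535351 -0.7427804792735601
[495 379  42  21 599] [515.4858 390.9249] -0.7564102787860224 0.29917473569939423
```

View pics/d.png

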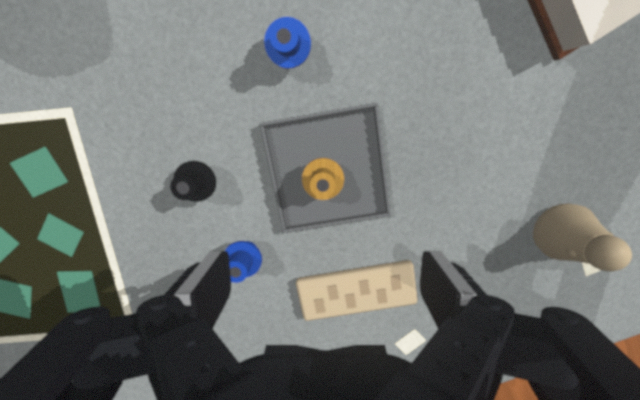

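The wrist view shows the brass bushing at (322,180), with the ring on top measuring 25.6 mm (given as 26) and its centre at (0.585, -0.208). The nearest obstacles are clear of the fingers' path.

Emit:
{"op": "play_rows", "data": {
  "plan": [
    [15, -2.4, 3, 0, -1],
    [45, -2.4, 3, 0, -1],
    [75, -2.4, 3, 0, -1],
    [105, -2.4, 3, 0, -1],
    [130, -2.4, 3, 0, -1],
    [150, -2.4, 3, 0, -1],
    [162, -2.4, 3, 0, -1],
    [166, -2.4, 3, 0, -1]
  ]
}}

```text
time: 3.25
tool_pos: [0.5847, -0.2056, 0.0389]
tool_rot: [0.69, 0.154, 0.69, -0.154]
contact_force: [-0.5, -0.2, 1.1]
gripper_width: 0.997
```

```bash
python3 - <<'E'
from h import *
np.set_printoptions(precision=4,suppress=True)
goto(.585,-.208,.039)
f=grab('wrist','e.png');C=cloud(f)
for s,c,m in comps(brass(f),300):
    P=C[m]; P=P[f['range_z'][m]>0]
    for lo,hi in((.056,.068),(.029,.036)):
        q=P[(P[:,2]>lo)&(P[:,2]<hi)]
        if len(q)>20: print(s,c,(q.max(0)+q.min(0))/2,np.ptp(q,axis=0),len(q))
E
```

```text
t 3.25 pos [ 0.5847 -0.2056  0.0389] F [-0.5233 -0.1912  1.0605] w 0.9974617019386878
shift mm [-0.0936 -2.0314  1.3171] yaw of jaw y 64.82303055446565 x axis [-0.0007  0.0004 -1.    ]
[ 285  197   76   82 3973] [322.586  232.6514] [ 0.585  -0.2073  0.06  ] [0.0256 0.025  0.0081] 1454
[ 285  197   76   82 3973] [322.586  232.6514] [ 0.5848 -0.2073  0.0334] [0.0442 0.0441 0.0053] 2057
```

View pics/e.png

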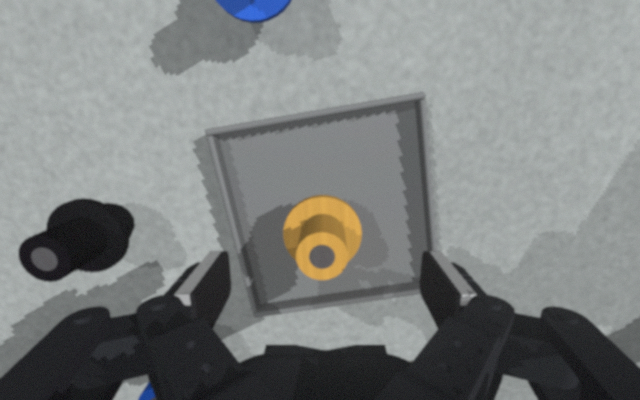

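The close view shows the neck top at (322,257), centred between the open pads at (228,290) and (425,285). It still needs about 1.4 mm along y and 1 mm along z.

Emit:
{"op": "play_rows", "data": {
  "plan": [
    [0, -1.4, 1, 0, -1],
    [0, -1.4, 1, 0, 1],
    [0, -1.4, 1, 0, 1],
    [0, -1.4, 1, 0, 1],
    [0, -1.4, 1, 0, 1],
    [0, -1.4, 1, 0, 1],
    [0, -1.4, 1, 0, 1],
    [0, -1.4, 1, 0, 1]
  ]
}}

```text
time: 4.3
tool_pos: [0.5852, -0.2077, 0.0396]
tool_rot: [0.69, 0.154, 0.69, -0.154]
contact_force: [0.3, 0.2, -0.7]
gripper_width: 0.003
```

Emit:
{"op": "play_rows", "data": {
  "plan": [
    [0, 0, 0, 0, 1],
    [0, 0, 0, 0, 1],
    [-3, 0, 0, 0, 1],
    [-8, 0, 0, 0, 1],
    [-20, 0, 0, 0, 1],
    [-40, 0, 0, 0, 1],
    [-65, 0, 0, 0, 1],
    [-80, 0, 0, 0, 1]
  ]
}}

```text
time: 5.3
tool_pos: [0.5864, -0.2083, 0.1229]
tool_rot: [0.691, 0.154, 0.689, -0.155]
contact_force: [0.1, -0.1, 0.6]
gripper_width: -0.002
```

```bash
python3 - <<'E'
from h import *
np.set_printoptions(precision=4,suppress=True)
f=grab('wrist','g.png');C=cloud(f)
goto(.505,.126,.17)
s,p,M=tool()
for s,c,m in comps(brass(f),300):
    P=C[m]; P=P[f['range_z'][m]>0]; T=(P-p)@M*1000
    print(s,c); 
    for lo,hi in((-40,-20),(-20,-10),(-10,0),(0,4),(4,12),(12,40)):
        q=T[(T[:,0]>lo)&(T[:,0]<hi)]
        if len(q)>10: print(lo,hi,len(q),'mid',(q.max(0)+q.min(0))/2,'ext',np.ptp(q,axis=0))
E
```

```text
t 5.35 pos [ 0.5873 -0.2087  0.1247] F [-0.0644 -0.3373  1.6039] w -0.0023491584645569455
shift mm [ -46.757   267.8392 -216.6664] yaw of jaw y 64.8062248121602 x axis [ 0.0059 -0.0029 -1.    ]
[ 300  167   51   52 1653] [325.9256 190.5941]
```

View pics/g.png

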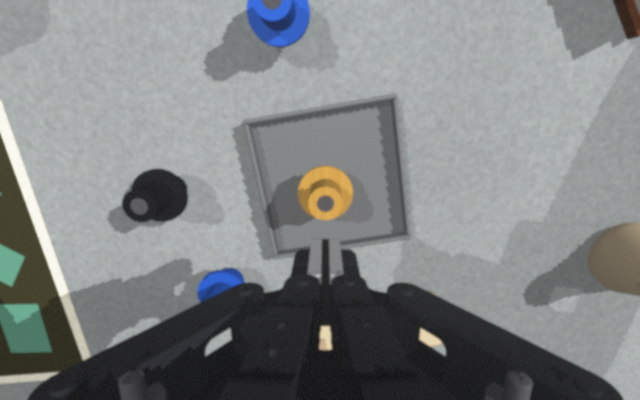

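The gripper shut fully and lifted away without the bushing, which still stands upright at (325,200); the fingertips are at (327,245). I'll check where the fingertips really are against the TCP.

```bash
python3 - <<'E'
from h import *
np.set_printoptions(precision=4,suppress=True)
f=grab('wrist');C=cloud(f); s,p,M=tool()
def proj(X):
    d=f['rotation'].T@(X-f['origin']); return f['cx']+f['fx']*d[0]/-d[2], f['cy']-f['fy']*d[1]/-d[2], -d[2]
print('tcp',p,'px',proj(p),'grasp',proj(p-.019*M[:,0]), 'x axis',M[:,0])
for u,v in((318,242),(318,246),(338,242),(338,246),(318,255),(338,255),(318,265),(338,265),(303,260),(325,344)):
    print((u,v),f['range_z'][v,u],1000*M.T@(C[v,u]-p))
for s,c,m in comps(brass(f),300):
    P=C[m]; P=P[f['range_z'][m]>0]
    for lo,hi in((.056,.068),(.029,.036)):
        q=P[(P[:,2]>lo)&(P[:,2]<hi)]
        if len(q)>20: print(s,c,(q.max(0)+q.min(0))/2,np.ptp(q,axis=0),len(q))
E
```

```text
tcp [ 0.587  -0.2086  0.1232] px (np.float64(324.32710917944416), np.float64(233.70181322074654), np.float64(0.18200853979194775)) grasp (np.float64(324.25428779143635), np.float64(247.5447982371698), np.float64(0.1637255390836831)) x axis [ 0.005  -0.0025 -1.    ]
(318, 242) 0.14598009 [-34.6704  -2.8095  -9.7999]
(318, 246) 0.14149177 [-39.3112  -2.7114  -9.8831]
(338, 242) 0.14650266 [-34.1866   6.3451  -9.5859]
(338, 246) 0.14044541 [-40.2776   6.0988 -10.3067]
(318, 255) 0.13319197 [-47.9942  -2.5304  -9.679 ]
(338, 255) 0.13332345 [-47.8742   5.8083  -9.6161]
(318, 265) 0.1235253 [-57.8962  -2.319  -10.1875]
(338, 265) 0.12351708 [-57.9039   5.4092 -10.1863]
(303, 260) 0.13849114 [-43.7317  -9.1476  -5.2816]
(325, 344) 0.32908076 [106.4207   0.2852 164.146 ]
[ 300  165   51   51 1631] [325.8075 188.6812] [ 0.5852 -0.2079  0.0601] [0.0256 0.0257 0.0079] 619
[ 300  165   51   51 1631] [325.8075 188.6812] [ 0.5852 -0.2073  0.0332] [0.0435 0.0429 0.005 ] 927
```

```bash
python3 - <<'E'
from h import *
np.set_printoptions(precision=4,suppress=True)
s,p,M=tool(); print(p)
f=grab('side');C=cloud(f)
d=np.hypot(C[...,0]-p[0],C[...,1]-p[1])
m=(d<.03)&(C[...,2]>.08)&(f['range_z']>0)
print(m.sum()); 
v,u=np.nonzero(m)
for vv in sorted(set(v))[-12:]:
    q=C[vv][m[vv]]; print(vv,u[v==vv].min(),u[v==vv].max(),q.mean(0))
k=f['img'][0:260,200:480]; cv2.imwrite('pics/h.png',cv2.resize(k,(800,600*260*280//(280*260)))[:,:,::-1] if 0 else cv2.resize(k,None,fx=2.3,fy=2.3)[:,:,::-1])
w=grab('wrist');Cw=cloud(w)
for v in range(232,246): print(v,w['range_z'][v,318],w['img'][v,318],(1000*M.T@(Cw[v,318]-p)))
E
```

```text
[ 0.587  -0.2086  0.1232]
959
107 328 341 [ 0.585  -0.1996  0.1765]
108 328 341 [ 0.5851 -0.2004  0.1737]
109 327 341 [ 0.586  -0.2006  0.1711]
110 328 341 [ 0.5849 -0.2005  0.1692]
111 327 340 [ 0.5865 -0.1995  0.1672]
112 327 340 [ 0.5871 -0.1997  0.1647]
113 328 340 [ 0.5852 -0.1993  0.1631]
114 328 340 [ 0.5851 -0.1992  0.1608]
115 329 340 [ 0.5844 -0.2007  0.1576]
116 330 339 [ 0.5841 -0.2     0.1559]
117 332 337 [ 0.584  -0.2003  0.1533]
118 334 336 [ 0.5825 -0.1986  0.1525]
232 0.30494738 [130 132 134] [118.7771  -6.3152  42.4569]
233 0.3058612 [132 135 135] [119.376   -6.3359  43.7117]
234 0.30492705 [131 133 135] [118.2458  -6.316   44.2872]
235 0.30619797 [131 133 133] [119.1766  -6.3447  45.6809]
236 0.30750284 [132 134 133] [120.137   -6.3741  47.095 ]
237 0.30481514 [130 131 133] [117.3729  -6.3156  47.0013]
238 0.308121 [126 129 130] [120.1961  -6.3891  49.1848]
239 0.30691794 [127 128 131] [118.8177  -6.3633  49.6493]
240 0.14763246 [130 132 131] [-29.5406  -2.8529 -11.3334]
241 0.14653918 [133 133 134] [-30.6802  -2.8291 -11.3168]
242 0.14607024 [132 131 133] [-31.2385  -2.8191 -11.0603]
243 0.14429851 [129 133 132] [-33.0041  -2.7803 -11.3247]
244 0.14398138 [131 131 133] [-33.4191  -2.7737 -11.017 ]
245 0.14275147 [132 134 136] [-34.6784  -2.7469 -11.0796]
```

View pics/h.png

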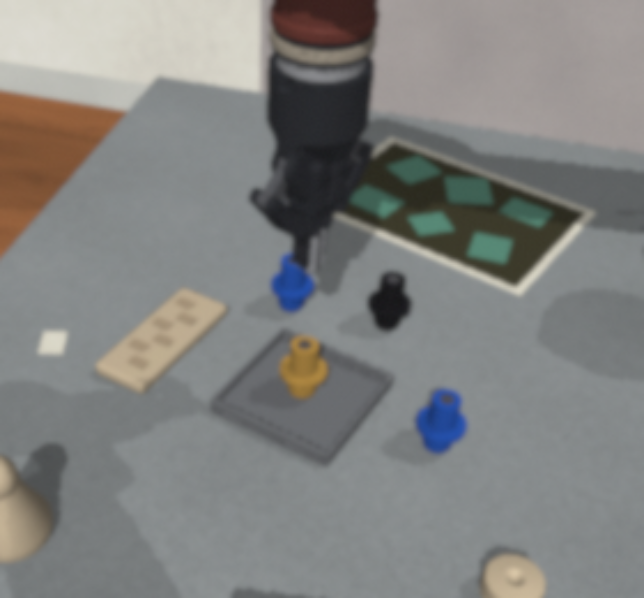

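Side view: the fingers end well above the bushing, at crop (302,265). Both cameras put the real fingertips about 30 mm above the reported TCP, at z 0.152 versus 0.123. That explains the miss, since the tips closed at z≈0.07, above the neck. The lateral position was right. I'll regrasp with the reported TCP 30 mm lower, opening first.

Emit:
{"op": "play_rows", "data": {
  "plan": [
    [0, 0, -1, 0, -1],
    [0, 0, -2, 0, -1],
    [0, 0, -2, 0, -1],
    [0, 0, -2, 0, -1],
    [10, 0, -2, 0, -1],
    [25, 0, -2, 0, -1],
    [38, 0, -2, 0, -1],
    [40, 0, -2, 0, -1]
  ]
}}

```text
time: 6.5
tool_pos: [0.5821, -0.2063, 0.0772]
tool_rot: [0.689, 0.155, 0.691, -0.154]
contact_force: [-0.3, 0.8, 0.3]
gripper_width: 1.001
```

```bash
python3 - <<'E'
from h import *
np.set_printoptions(precision=4,suppress=True)
goto(.5851,-.2076,.009); goto(.5851,-.2076,.009)
E
```

```text
t 6.5 pos [ 0.5821 -0.2063  0.0772] F [-0.271   0.7606  0.2516] w 1.0011348328172427
shift mm [68.1902  0.0684  3.5122] yaw of jaw y 64.79715992308213 x axis [-0.0033  0.0017 -1.    ]
t 6.5 pos [ 0.5821 -0.2063  0.0772] F [-0.271   0.7606  0.2516] w 1.0011348328172427
shift mm [68.1902  0.0684  3.5122] yaw of jaw y 64.79715992308213 x axis [-0.0033  0.0017 -1.    ]
```

Emit:
{"op": "play_rows", "data": {
  "plan": [
    [10, 0, 2, 0, -1],
    [25, 0, 2, 0, -1],
    [42, 0, 2, 0, -1],
    [56, 0, 2, 0, -1],
    [65, 0, 2, 0, -1],
    [69, 0, 2, 0, -1],
    [69, 0, 2, 0, -1],
    [69, 0, 2, 0, -1]
  ]
}}

```text
time: 7.5
tool_pos: [0.5858, -0.208, 0.0113]
tool_rot: [0.691, 0.154, 0.69, -0.154]
contact_force: [-0.1, 0.1, 0.3]
gripper_width: 0.999
```

```bash
python3 - <<'E'
from h import *
np.set_printoptions(precision=4,suppress=True)
goto(.5851,-.2076,.009)
f=grab('wrist');C=cloud(f); s,p,M=tool()
for s,c,m in comps(brass(f),300):
    P=C[m]; P=P[f['range_z'][m]>0]
    for lo,hi in((.056,.068),(.029,.036)):
        q=P[(P[:,2]>lo)&(P[:,2]<hi)]
        if len(q)>20: print(s,c,(q.max(0)+q.min(0))/2,np.ptp(q,axis=0),len(q),'tool',1000*M.T@((q.max(0)+q.min(0))/2-p))
E
```

```text
t 7.5 pos [ 0.5858 -0.208   0.0113] F [-0.1205  0.1301  0.3383] w 0.9985754406443516
shift mm [ 2.3374  0.1014 -0.7933] yaw of jaw y 64.80128299924749 x axis [ 0.0012 -0.0006 -1.    ]
[ 281  207   89  100 5774] [325.0106 250.9281] [ 0.5851 -0.2073  0.0602] [0.0258 0.0254 0.0083] 2144 tool [-48.7911   0.3135  -0.8089]
[ 281  207   89  100 5774] [325.0106 250.9281] [ 0.5843 -0.2075  0.0327] [0.0436 0.0445 0.0066] 2844 tool [-21.3176  -0.1411  -1.5497]
```

Emit:
{"op": "play_rows", "data": {
  "plan": [
    [1.5, 0, -0.8, 0, -1],
    [1.5, 0, -0.8, 0, 1],
    [1.5, 0, -0.8, 0, 1],
    [1.5, 0, -0.8, 0, 1],
    [1.5, 0, -0.8, 0, 1],
    [1.5, 0, -0.8, 0, 1],
    [1.5, 0, -0.8, 0, 1],
    [1.5, 0, -0.8, 0, 1]
  ]
}}

```text
time: 8.55
tool_pos: [0.5848, -0.2076, 0.0094]
tool_rot: [0.69, 0.154, 0.69, -0.154]
contact_force: [0.2, -0.4, 1.1]
gripper_width: 0.28
```

It's gripped (0.28 × 85 ≈ 24 mm, close to the 26 mm neck). Lifting.

Emit:
{"op": "play_rows", "data": {
  "plan": [
    [-2, 0, 0, 0, 1],
    [-6, 0, 0, 0, 1],
    [-15, 0, 0, 0, 1],
    [-32, 0, 0, 0, 1],
    [-52, 0, 0, 0, 1],
    [-70, 0, 0, 0, 1],
    [-78, 0, 0, 0, 1],
    [-80, 0, 0, 0, 1]
  ]
}}

```text
time: 9.55
tool_pos: [0.5849, -0.2076, 0.0901]
tool_rot: [0.691, 0.154, 0.69, -0.154]
contact_force: [0.0, -0.1, -2.5]
gripper_width: 0.285
```

```bash
cat >> h.py <<'E'
def held():
    f=grab('wrist');C=cloud(f); s,p,M=tool()
    for s,c,m in comps(brass(f),300):
        P=C[m&(f['range_z']>0)]; T=(P-p)@M*1000; T=T[(abs(T[:,1])<40)&(abs(T[:,2])<40)]
        if len(T)<100: continue
        print(s,c,'x range',np.percentile(T[:,0],[1,50,99]))
        for lo in range(-60,10,4):
            q=T[(T[:,0]>lo)&(T[:,0]<lo+4)]
            if len(q)>20: print(lo,len(q),'mid',(q.max(0)+q.min(0))/2,'ext',np.ptp(q,axis=0))
    return f
E
python3 - <<'E'
from h import *
np.set_printoptions(precision=4,suppress=True)
goto(.505,.126,.1); f=held(); cv2.imwrite('pics/i.png',f['img'][:,:,::-1])
E
```

```text
t 9.55 pos [ 0.5849 -0.2076  0.0901] F [ 0.0446 -0.1071 -2.5139] w 0.2846791870065304
shift mm [ -10.2129  267.8503 -214.2801] yaw of jaw y 64.80296030689628 x axis [ 0.0012 -0.0006 -1.    ]
[ 284  211   83  102 4222] [325.3309 253.7099] x range [-54.5049 -42.8945 -23.1165]
-56 1714 mid [-53.8708   0.272    0.7014] ext [ 3.7366 24.2208 25.5857]
-52 200 mid [-49.9956  -0.0182  -1.1942] ext [ 3.96   23.9114 21.4542]
-48 150 mid [-46.0175   0.6364  -8.9642] ext [ 3.9489 19.73    5.8125]
-44 134 mid [-42.0185   0.4106  -9.3634] ext [ 3.9443 19.2741  5.0308]
-40 125 mid [-37.9962   0.4532  -9.0928] ext [ 3.9709 19.558   5.0933]
-36 110 mid [-33.9996   0.9845  -8.6736] ext [ 3.9866 19.696   6.0678]
-32 114 mid [-29.9501   1.1404  -8.4373] ext [ 3.8924 20.2915  6.9396]
-28 1237 mid [-25.9913   0.6692 -12.4259] ext [ 3.9767 39.3086 18.4575]
-24 420 mid [-22.5163  -0.1581 -13.5054] ext [ 2.9651 39.0448 15.8904]
```

View pics/i.png

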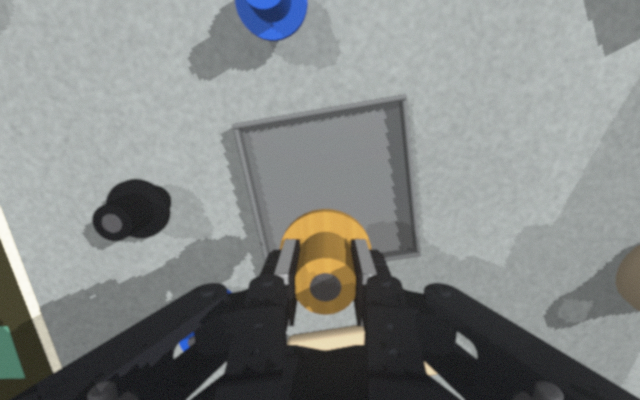

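The bushing is held upright between the pads, with the neck top at (325,290) and the flange at (325,235). The top centre in the tool frame is about (y 0.3, z 0.7) mm, and the foot is about 4.5 mm beyond the reported TCP. Next I'll carry it to a spot short of the bore, so the wrist camera sees the bore unobstructed.

Emit:
{"op": "play_rows", "data": {
  "plan": [
    [-10, 10, -10, 0, 1],
    [-20, 35, -36, 0, 1],
    [-20, 75, -77, 0, 1],
    [-20, 118, -121, 0, 1],
    [-20, 161, -165, 0, 1],
    [-20, 204, -210, 0, 1],
    [-20, 242, -248, 0, 1],
    [-20, 267, -274, 0, 1]
  ]
}}

```text
time: 10.6
tool_pos: [0.4481, 0.1532, 0.1089]
tool_rot: [0.69, 0.154, 0.691, -0.153]
contact_force: [1.2, -0.1, -2.6]
gripper_width: 0.283
```

Emit:
{"op": "play_rows", "data": {
  "plan": [
    [0, 0, 0, 0, 1],
    [0, 0, 0, 0, 1],
    [0, 0, 0, 0, 1]
  ]
}}

```text
time: 10.98
tool_pos: [0.4505, 0.1501, 0.1091]
tool_rot: [0.69, 0.155, 0.69, -0.155]
contact_force: [0.3, 0.4, -2.6]
gripper_width: 0.285
```

```bash
cat > bore.py <<'E'
from h import *
np.set_printoptions(precision=4,suppress=True)
goto(.505,.126,.1)
f=grab('wrist','j.png'); C=cloud(f); s,p,M=tool()
def proj(X):
    d=f['rotation'].T@(X-f['origin']); return f['cx']+f['fx']*d[0]/-d[2], f['cy']-f['fy']*d[1]/-d[2]
h=cv2.cvtColor(f['img'],cv2.COLOR_RGB2HSV)
u0,v0=proj(np.array([.505,.126,.045])); print('exp px',u0,v0)
pl=(abs(C[...,2]-.045)<.004)&(f['range_z']>0)
print('plane z',np.median(C[...,2][pl]),pl.sum())
# bore edge from depth + brightness
for nm,m in(('depth',((C[...,2]<.041)&(f['range_z']>0))),('dark',h[...,2]<110)):
    for s_,c,mm in comps(m.astype(np.uint8),150):
        if np.hypot(c[0]-u0,c[1]-v0)<30:
            cnt=cv2.findContours(mm.astype(np.uint8),cv2.RETR_EXTERNAL,cv2.CHAIN_APPROX_NONE)[0][0][:,0]
            W=np.array([onz(f,*q,.045) for q in cnt])[:,:2]
            (cx,cy),r=cv2.minEnclosingCircle(W.astype(np.float32)*1000)
            print(nm,s_,'circ mm',cx,cy,r*2,'mid',(W.max(0)+W.min(0))*500,np.ptp(W,axis=0)*1000)
            B=np.array([cx/1000,cy/1000,.045]); print('bore in tool',1000*M.T@(B-p))
E
python3 bore.py; python3 -c "
from h import *
np.set_printoptions(precision=3,suppress=True)
held()"
```

```text
t 10.975 pos [0.4505 0.1501 0.1091] F [ 0.2633  0.4391 -2.5814] w 0.2854636942880965
shift mm [ 9.0876  1.5116 59.6089] yaw of jaw y 64.72687118668118 x axis [-0.0001 -0.0002 -1.    ]
exp px 326.46290948941504 274.2021345149135
plane z 0.04526829691411499 7752
dark [309 274  33  28 720] circ mm 515.7269287109375 119.74459075927734 26.810626983642578 mid [515.7627 119.8169] [25.3903 26.2834]
bore in tool [64.0713  0.4962 71.9086]
[ 285  211   81   89 2951] [324.987 246.307] x range [-53.989 -25.582 -22.637]
-56 983 mid [-53.305   0.162  -2.537] ext [ 2.593 23.937 19.211]
-52 203 mid [-50.007  -0.468  -2.59 ] ext [ 3.963 22.832 19.018]
-48 80 mid [-46.03    3.923 -10.009] ext [ 3.794 11.206  4.556]
-44 67 mid [-42.      4.463  -9.813] ext [ 3.951 10.739  4.966]
-40 50 mid [-37.999   3.518 -10.471] ext [3.969 8.913 3.169]
-36 39 mid [-34.049   4.259 -10.263] ext [3.873 8.655 3.442]
-32 28 mid [-30.009   3.668 -10.162] ext [ 3.942 10.301  3.904]
-28 612 mid [-25.997   0.611 -14.385] ext [ 3.993 38.189 14.663]
-24 882 mid [-22.808   0.385 -13.903] ext [ 2.382 38.929 15.291]
```

View pics/j.png

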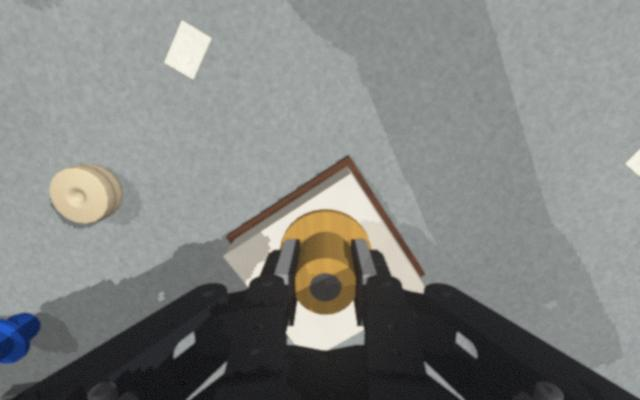

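This view, with the held bushing at (325,260), hides the bore behind the bushing (expected at row 274; the "dark" hit was the neck hole). Image-up is tool −z, so I'll move past the bore along +z to see it.

Emit:
{"op": "play_rows", "data": {
  "plan": [
    [0, 0, 10, 0, 1],
    [0, 0, 35, 0, 1],
    [0, 1, 65, 0, 1],
    [0, 1, 92, 0, 1],
    [0, 1, 108, 0, 1],
    [0, 1, 115, 0, 1],
    [0, 1, 115, 0, 1],
    [0, 1, 115, 0, 1]
  ]
}}

```text
time: 12.08
tool_pos: [0.5541, 0.1031, 0.1089]
tool_rot: [0.69, 0.154, 0.69, -0.154]
contact_force: [-0.3, -0.3, -2.5]
gripper_width: 0.286
```

```bash
python3 bore.py
```

```text
t 12.075 pos [0.5541 0.1031 0.1089] F [-0.2914 -0.2592 -2.4613] w 0.28559259075732646
shift mm [  8.9622  -0.1551 -54.1588] yaw of jaw y 64.82806615171849 x axis [-0.0006  0.0001 -1.    ]
exp px 324.1736446626619 130.5272845910565
plane z 0.04523694627498953 26823
depth [ 303  109   44   45 1534] circ mm 505.52691650390625 125.99598693847656 31.251399993896484 mid [505.4941 126.1223] [30.7055 30.8616]
bore in tool [ 64.0164   0.0204 -53.636 ]
dark [ 306  109   39   40 1175] circ mm 504.299560546875 127.33136749267578 27.857065200805664 mid [504.163 127.549] [26.8508 27.2938]
bore in tool [ 64.017    0.707  -55.3147]
```

View pics/j.png

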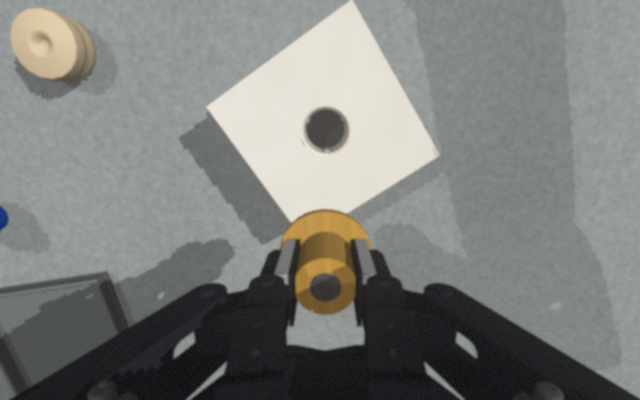

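The view is now clear: bore at (326,130), fitted 31.25 mm (given 31.8), at (0.5055, 0.1260), which agrees with the other two cameras. Next I'll move over it and come down to just above the mouth.

Emit:
{"op": "play_rows", "data": {
  "plan": [
    [0, 0, -10, 0, 1],
    [0, -0.3, -28, 0, 1],
    [0, -0.3, -44, 0, 1],
    [0, -0.3, -54, 0, 1],
    [10, -0.3, -54, 0, 1],
    [25, -0.3, -54, 0, 1],
    [38, -0.3, -54, 0, 1],
    [42, -0.3, -54, 0, 1]
  ]
}}

```text
time: 13.12
tool_pos: [0.5047, 0.1252, 0.065]
tool_rot: [0.689, 0.154, 0.691, -0.155]
contact_force: [-0.6, -0.8, -2.3]
gripper_width: 0.284
```

Emit:
{"op": "play_rows", "data": {
  "plan": [
    [0, 0, 0, 0, 1],
    [0, 0, 0, 0, 1],
    [0, 0, 0, 0, 1]
  ]
}}

```text
time: 13.5
tool_pos: [0.5063, 0.1255, 0.0677]
tool_rot: [0.69, 0.154, 0.69, -0.154]
contact_force: [-1.1, -0.1, -1.7]
gripper_width: 0.28
```

```bash
python3 - <<'E'
from h import *
np.set_printoptions(precision=4,suppress=True)
goto(.5055,.126,.0495)
for n in('top','side'):
    f=grab(n);C=cloud(f);d=np.hypot(C[...,0]-.5055,C[...,1]-.126)
    m=(brass(f)>0)&(d<.05)&(f['range_z']>0); P=C[m]; print(n,m.sum(),P.min(0),P.max(0))
    for lo in np.arange(.055,.135,.008):
        q=P[(P[:,2]>lo)&(P[:,2]<lo+.008)]
        if len(q)>5: print(lo,len(q),(q.max(0)+q.min(0))/2,np.ptp(q,axis=0))
E
```

```text
t 13.5 pos [0.5063 0.1255 0.0677] F [-1.0522 -0.0765 -1.703 ] w 0.280066475048307
shift mm [18.2397  0.0962 -0.937 ] yaw of jaw y 64.80114568136106 x axis [ 0.0012  0.0001 -1.    ]
top 1 [0.4715 0.1553 0.3937] [0.4715 0.1553 0.3937]
side 224 [0.4887 0.1151 0.0881] [0.5083 0.1477 0.1222]
0.087 122 [0.4985 0.1314 0.0914] [0.0196 0.0326 0.0066]
0.095 21 [0.4974 0.1274 0.099 ] [0.0103 0.0182 0.0079]
0.10300000000000001 18 [0.4984 0.1319 0.107 ] [0.0069 0.0097 0.0077]
0.111 16 [0.4986 0.1316 0.1148] [0.0067 0.009  0.0074]
0.119 47 [0.4994 0.126  0.1207] [0.0077 0.0195 0.0031]
```

Emit:
{"op": "play_rows", "data": {
  "plan": [
    [3, 0, 0, 0, 1],
    [8, 0, 0, 0, 1],
    [13, 0, 0, 0, 1],
    [17, 0, 0, 0, 1],
    [19, 0, 0, 0, 1],
    [21, 0, 0, 0, 1],
    [22, 0, 0, 0, 1],
    [22, 0, 0, 0, 1]
  ]
}}

```text
time: 14.6
tool_pos: [0.5057, 0.1256, 0.0451]
tool_rot: [0.69, 0.154, 0.69, -0.154]
contact_force: [-0.7, -0.9, -2.4]
gripper_width: 0.289
```

Emit:
{"op": "play_rows", "data": {
  "plan": [
    [1, 0, 0, 0, 1],
    [2, 0, 0, 0, 1],
    [3, 0, 0, 0, 1],
    [4, 0, 0, 0, 1],
    [5, 0, 0, 0, 1],
    [5, 0, 0, 0, 1]
  ]
}}

```text
time: 15.35
tool_pos: [0.5055, 0.1257, 0.0399]
tool_rot: [0.69, 0.154, 0.69, -0.154]
contact_force: [-3.3, 2.9, -1.2]
gripper_width: 0.285
```

The foot is about 9 mm down. There is a side force of about 4 N along tool −z, so I'll shift that way slightly and continue slowly.

Emit:
{"op": "play_rows", "data": {
  "plan": [
    [0, 0.1, -0.4, 0, 1],
    [0.7, 0.1, -0.4, 0, 1],
    [1.3, 0.1, -0.4, 0, 1],
    [2, 0.1, -0.4, 0, 1],
    [2, 0.1, -0.4, 0, 1]
  ]
}}

```text
time: 15.98
tool_pos: [0.5054, 0.1258, 0.038]
tool_rot: [0.69, 0.154, 0.69, -0.154]
contact_force: [-2.5, 1.8, -2.2]
gripper_width: 0.28
```

Emit:
{"op": "play_rows", "data": {
  "plan": [
    [0.5, 0.1, -0.4, 0, 1],
    [1, 0.1, -0.4, 0, 1],
    [1.5, 0.1, -0.4, 0, 1],
    [2, 0.1, -0.4, 0, 1],
    [2, 0.1, -0.4, 0, 1]
  ]
}}

```text
time: 16.6
tool_pos: [0.5051, 0.1262, 0.0361]
tool_rot: [0.69, 0.154, 0.69, -0.154]
contact_force: [-2.3, 2.4, 1.9]
gripper_width: 0.284
```

Emit:
{"op": "play_rows", "data": {
  "plan": [
    [0.4, 0, -0.3, 0, 1],
    [0.8, 0, -0.3, 0, 1],
    [1.2, 0, -0.3, 0, 1],
    [1.2, 0, -0.3, 0, 1]
  ]
}}

```text
time: 17.1
tool_pos: [0.5051, 0.1263, 0.0352]
tool_rot: [0.69, 0.154, 0.69, -0.154]
contact_force: [-3.2, 3.6, 4.9]
gripper_width: 0.288
```

Emit:
{"op": "play_rows", "data": {
  "plan": [
    [0.3, 0.1, -0.3, 0, 1],
    [0.6, 0.1, -0.3, 0, 1],
    [0.9, 0.1, -0.3, 0, 1],
    [1.2, 0.1, -0.3, 0, 1],
    [1.2, 0.1, -0.3, 0, 1]
  ]
}}

```text
time: 17.73
tool_pos: [0.5053, 0.1262, 0.0345]
tool_rot: [0.691, 0.154, 0.69, -0.154]
contact_force: [-3.2, 2.3, 6.9]
gripper_width: 0.279
```

Emit:
{"op": "play_rows", "data": {
  "plan": [
    [0.3, 0.1, -0.2, 0, 1],
    [0.6, 0.1, -0.2, 0, 1],
    [0.9, 0.1, -0.2, 0, 1],
    [1.2, 0.1, -0.2, 0, 1],
    [1.2, 0.1, -0.2, 0, 1]
  ]
}}

```text
time: 18.35
tool_pos: [0.5055, 0.1261, 0.0338]
tool_rot: [0.691, 0.154, 0.689, -0.154]
contact_force: [-5.0, 0.9, 8.6]
gripper_width: 0.288
```

```bash
python3 - <<'E'
from h import *
np.set_printoptions(precision=4,suppress=True)
s,p,M=tool(); print(p,s['contact_force'],'toolF',M.T@s['contact_force'],'tq',M.T@s['ft_torque'],s['ft_torque'],'x',M[:,0]*1000, 'tilt about tool y / z'); held()
E
```

```text
[0.5055 0.1261 0.0338] [-4.9568  0.9368  8.5769] toolF [-8.587  -1.263  -4.8662] tq [ 0.01    0.9054 -0.2073] [ 0.1978  0.9075 -0.0105] x [   1.8426   -0.9886 -999.9978] tilt about tool y / z
[ 285  212   81   29 1164] [325.3402 226.9218] x range [-25.363 -24.082 -22.74 ]
-28 645 mid [-24.9539   0.1234 -14.4575] ext [ 1.9066 38.1523 14.3237]
-24 515 mid [-23.1394   0.653  -14.463 ] ext [ 1.7201 38.5284 13.5419]
[ 295  238   61   74 1663] [324.9862 275.7577] x range [-54.3532 -52.7988 -35.8606]
-56 1349 mid [-53.7182   0.2335   0.2858] ext [ 3.4302 24.2185 24.8922]
-52 149 mid [-50.0313   0.1686  -0.0734] ext [ 3.9335 24.1783 23.9859]
-48 70 mid [-46.006    4.3509 -10.1514] ext [3.9697 9.5917 3.7961]
-44 42 mid [-41.9965   4.7344 -10.0614] ext [3.974  8.6863 4.0267]
-40 32 mid [-37.9986   5.4998  -9.9509] ext [3.9865 6.7366 3.8307]
```

Emit:
{"op": "play_rows", "data": {
  "plan": [
    [0, 0, 0.4, 0, 1],
    [0, 0, 0.8, 0, 1],
    [0, 0, 0.8, 0, 1],
    [0, 0, 0.8, 0, 1]
  ]
}}

```text
time: 18.9
tool_pos: [0.5057, 0.126, 0.0336]
tool_rot: [0.69, 0.154, 0.69, -0.154]
contact_force: [-4.8, 1.7, 9.6]
gripper_width: 0.285
```

A lateral trial shift hardly changes the side load (about 5 N), so it isn't jamming. I'll continue pressing in small steps.

Emit:
{"op": "play_rows", "data": {
  "plan": [
    [0.3, 0, -0.3, 0, 1],
    [0.6, 0, -0.3, 0, 1],
    [0.9, 0, -0.3, 0, 1],
    [1.2, 0, -0.3, 0, 1],
    [1.2, 0, -0.3, 0, 1]
  ]
}}

```text
time: 19.52
tool_pos: [0.5057, 0.1261, 0.0326]
tool_rot: [0.691, 0.154, 0.69, -0.154]
contact_force: [-4.9, 0.9, 8.7]
gripper_width: 0.284
```

Emit:
{"op": "play_rows", "data": {
  "plan": [
    [0.3, 0, -0.2, 0, 1],
    [0.6, 0, -0.4, 0, 1],
    [0.9, 0, -0.4, 0, 1],
    [1.2, 0, -0.4, 0, 1],
    [1.4, 0, -0.4, 0, 1],
    [1.4, 0, -0.4, 0, 1]
  ]
}}

```text
time: 20.27
tool_pos: [0.5056, 0.1261, 0.0312]
tool_rot: [0.691, 0.154, 0.689, -0.154]
contact_force: [-5.0, 1.4, 8.5]
gripper_width: 0.282
```

Emit:
{"op": "play_rows", "data": {
  "plan": [
    [0.3, 0, 0, 0, 1],
    [0.6, 0, 0, 0, 1],
    [0.9, 0, 0, 0, 1],
    [1.2, 0, 0, 0, 1],
    [1.5, 0, 0, 0, 1],
    [1.8, 0, 0, 0, 1],
    [2.1, 0, 0, 0, 1],
    [2.1, 0, 0, 0, 1]
  ]
}}

```text
time: 21.28
tool_pos: [0.5057, 0.1261, 0.0293]
tool_rot: [0.691, 0.154, 0.689, -0.154]
contact_force: [-4.9, 0.7, 8.4]
gripper_width: 0.285
```

Emit:
{"op": "play_rows", "data": {
  "plan": [
    [0.3, 0, 0, 0, 1],
    [0.6, 0, 0, 0, 1],
    [0.9, 0, 0, 0, 1],
    [1.2, 0, 0, 0, 1],
    [1.5, 0, 0, 0, 1],
    [1.8, 0, 0, 0, 1],
    [1.8, 0, 0, 0, 1]
  ]
}}

```text
time: 22.15
tool_pos: [0.5056, 0.1261, 0.0276]
tool_rot: [0.691, 0.154, 0.689, -0.154]
contact_force: [-6.1, 1.4, 9.5]
gripper_width: 0.286
```

Emit:
{"op": "play_rows", "data": {
  "plan": [
    [0.2, 0, 0, 0, 1],
    [0.4, 0, 0, 0, 1],
    [0.6, 0, 0, 0, 1],
    [0.8, 0, 0, 0, 1],
    [1.0, 0, 0, 0, 1],
    [1.2, 0, 0, 0, 1],
    [1.2, 0, 0, 0, 1]
  ]
}}

```text
time: 23.02
tool_pos: [0.5055, 0.1261, 0.0263]
tool_rot: [0.691, 0.154, 0.689, -0.154]
contact_force: [-4.9, 0.8, 10.7]
gripper_width: 0.284
```

Emit:
{"op": "play_rows", "data": {
  "plan": [
    [0.2, 0, 0, 0, 1],
    [0.4, 0, 0, 0, 1],
    [0.6, 0, 0, 0, 1],
    [0.6, 0, 0, 0, 1]
  ]
}}

```text
time: 23.52
tool_pos: [0.5056, 0.1262, 0.0264]
tool_rot: [0.691, 0.154, 0.69, -0.154]
contact_force: [-7.1, 0.8, 14.8]
gripper_width: 0.283
```

The tool stopped at 0.0264 while the force rose 4 N over 0.6 mm, so the shoulder has met the plaster. Building up to a firm bearing carefully.

Emit:
{"op": "play_rows", "data": {
  "plan": [
    [0.2, 0, 0, 0, 1],
    [0.4, 0, 0, 0, 1],
    [0.5, 0, 0, 0, 1],
    [0.5, 0, 0, 0, 1]
  ]
}}

```text
time: 24.02
tool_pos: [0.5056, 0.1261, 0.0264]
tool_rot: [0.691, 0.154, 0.69, -0.154]
contact_force: [-9.4, 0.4, 16.8]
gripper_width: 0.285
```

```bash
python3 - <<'E'
from h import *
np.set_printoptions(precision=4,suppress=True)
s,p,M=tool(); print(p,s['contact_force'])
f=held();C=cloud(f); m=(brass(f)>0)&(f['range_z']>0)&(np.hypot(C[...,0]-.5055,C[...,1]-.126)<.03)&(C[...,2]<.06); print('flange top z',np.median(C[...,2][m]),m.sum())
E
```

```text
[0.5056 0.1261 0.0264] [-9.4389  0.4038 16.7939]
[ 286  212   80   31 1147] [325.7262 227.0863] x range [-26.4084 -24.0431 -22.6913]
-28 611 mid [-25.7068   0.6769 -14.5248] ext [ 3.4128 38.0451 14.2666]
-24 523 mid [-22.9705   0.6399 -13.8638] ext [ 2.0526 38.3727 14.5754]
[ 295  237   60   76 1686] [324.7544 276.2942] x range [-54.2821 -52.8822 -35.321 ]
-56 1378 mid [-53.3154   0.2053   0.6301] ext [ 2.6286 24.0697 25.3918]
-52 149 mid [-50.0134   0.1742   0.5054] ext [ 3.9639 23.2499 25.2771]
-48 62 mid [-46.0524   2.1316  -9.8289] ext [ 3.7964 14.2305  4.1327]
-44 44 mid [-41.8739   4.2843  -9.9534] ext [3.5515 9.5371 3.7561]
-40 28 mid [-37.9634   5.4488  -9.8762] ext [3.8739 7.5046 3.957 ]
flange top z 0.05036844622245881 1161
```

The flange top measures z = 0.0504 (expected 0.050), so it is seated. Adding a little more load, then holding.

Emit:
{"op": "play_rows", "data": {
  "plan": [
    [0.2, 0, -0.2, 0, 1],
    [0.4, 0, -0.4, 0, 1],
    [0.4, 0, -0.4, 0, 1],
    [0.4, 0, -0.4, 0, 1]
  ]
}}

```text
time: 24.58
tool_pos: [0.5056, 0.1262, 0.0263]
tool_rot: [0.691, 0.154, 0.689, -0.155]
contact_force: [-9.8, -0.1, 18.9]
gripper_width: 0.285
```

Emit:
{"op": "play_rows", "data": {
  "plan": [
    [0, 0, 0, 0, 1],
    [0, 0, 0, 0, 1],
    [0, 0, 0, 0, 1],
    [0, 0, 0, 0, 1],
    [0, 0, 0, 0, 1],
    [0, 0, 0, 0, 1]
  ]
}}

```text
time: 25.32
tool_pos: [0.5056, 0.1261, 0.0263]
tool_rot: [0.691, 0.154, 0.689, -0.155]
contact_force: [-10.3, -1.0, 18.5]
gripper_width: 0.284
```

Emit:
{"op": "play_rows", "data": {
  "plan": [
    [0.2, 0, 0, 0, 1],
    [0.4, 0, 0, 0, 1],
    [0.4, 0, 0, 0, 1],
    [0.4, 0, 0, 0, 1],
    [0.4, 0, 0, 0, 1],
    [0.4, 0, 0, 0, 1],
    [0.4, 0, 0, 0, 1],
    [0.4, 0, 0, 0, 1]
  ]
}}

```text
time: 26.32
tool_pos: [0.5056, 0.1262, 0.0263]
tool_rot: [0.691, 0.154, 0.689, -0.155]
contact_force: [-10.6, -1.3, 21.0]
gripper_width: 0.287
```

It's held at about 21 N (about 23.5 N with the weight). Easing off without pulling, then opening and rising.

Emit:
{"op": "play_rows", "data": {
  "plan": [
    [-0.6, 0, 0, 0, 1],
    [-1.2, 0, 0, 0, 1],
    [-1.8, 0, 0, 0, 1],
    [-1.8, 0, 0, 0, -1],
    [-1.8, 0, 0, 0, -1],
    [-1.8, 0, 0, 0, -1],
    [-1.8, 0, 0, 0, -1],
    [-1.8, 0, 0, 0, -1]
  ]
}}

```text
time: 27.32
tool_pos: [0.5042, 0.1266, 0.0246]
tool_rot: [0.69, 0.154, 0.69, -0.154]
contact_force: [1.0, 0.5, 0.1]
gripper_width: 0.998
```

Emit:
{"op": "play_rows", "data": {
  "plan": [
    [-2, 0, 0, 0, -1],
    [-6, 0, 0, 0, -1],
    [-15, 0, 0, 0, -1],
    [-35, 0, 0, 0, -1],
    [-60, 0, 0, 0, -1],
    [-90, 0, 0, 0, -1],
    [-115, 0, 0, 0, -1],
    [-125, 0, 0, 0, -1]
  ]
}}

```text
time: 28.32
tool_pos: [0.5054, 0.1268, 0.1524]
tool_rot: [0.691, 0.155, 0.689, -0.154]
contact_force: [0.3, -0.0, -0.1]
gripper_width: 1.007
```

```bash
python3 - <<'E'
from h import *
np.set_printoptions(precision=4,suppress=True)
s,p,M=tool(); print(s['time'],p,s['contact_force'])
for n in('wrist','side'):
    f=grab(n,'k_%s.png'%n);C=cloud(f); m=(brass(f)>0)&(f['range_z']>0)&(np.hypot(C[...,0]-.5055,C[...,1]-.126)<.04); P=C[m]
    for lo,hi in((.04,.058),(.072,.09)):
        q=P[(P[:,2]>lo)&(P[:,2]<hi)]
        if len(q)>5: print(n,len(q),'z med',np.median(q[:,2]),'mid',(q.max(0)+q.min(0))/2,np.ptp(q,axis=0))
    if n=='wrist':
        q=P[(P[:,2]>.046)&(P[:,2]<.054)]; A=np.c_[q[:,:2]-q[:,:2].mean(0),np.ones(len(q))]; print('flange slope',np.linalg.lstsq(A,q[:,2],rcond=None)[0])
w=cv2.imread('pics/k_wrist.png');sd=cv2.imread('pics/k_side.png')
cv2.imwrite('pics/k.png',np.hstack([cv2.resize(w,None,fx=.62,fy=.62),cv2.resize(sd,None,fx=.62,fy=.62)]))
E
```

```text
28.325 [0.5054 0.1268 0.1524] [ 0.2526 -0.0416 -0.1199]
wrist 162 z med 0.05047145487614135 mid [0.5036 0.1291 0.0506] [0.0368 0.0351 0.0032]
wrist 211 z med 0.07937689325829947 mid [0.5065 0.1263 0.0793] [0.0232 0.0243 0.0043]
flange slope [ 0.0087 -0.0002  0.0505]
side 244 z med 0.05056700379997747 mid [0.5075 0.1284 0.0527] [0.0394 0.0361 0.0105]
side 135 z med 0.07919702472977908 mid [0.507  0.1268 0.0768] [0.0254 0.0243 0.0093]
```

View pics/k.png

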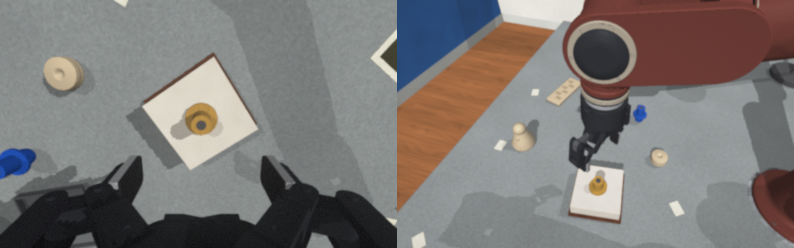

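The bushing sits flush in the plinth at (201,120) left and (598,187) right. The flange top is at 0.0505 and the neck top at 0.0793 (expected 0.050 and 0.079). The gripper is open and clear, and the whorl and figurine look untouched.

```bash
python3 -c "
from plant import manip
print(manip.job_done())"
```

```text
the job is handed in; nothing more can be done
None
```

The brass bushing from the tray is pressed fully home in the plinth's bore, released, and the job is handed in at about 28 s of the 64 s.

**Pressing:**
- The springs dragged at about 11–13 N.
- The load then climbed without further travel when the shoulder met the plaster.
- I held that for about 2 s, at 19 to 21 N on the wrist, or about 21 to 23.5 N allowing for the bushing's own weight. I read the force only at the end of each move, so I didn't see any peak in between.

**Last checks:**
- **Seating:** the flange top is at z = 0.0505 m and the neck top at 0.0793 m, against 0.050 and 0.079 expected. The wrist and side cameras agree.
- **Robot:** the gripper is open and well clear, with about zero force on the wrist.
- **Clay finds:** in the last picture the whorl, figurine and tablet look undisturbed, though I didn't measure them.

**What failed or disagreed:**
- **First grasp missed:** the fingers closed above the neck. Two cameras put the real fingertips about 30 mm short of the reported TCP, so I regrasped 30 mm lower.
- **First bore view blocked:** the bushing hid the bore in the wrist camera, so I took a second view from the other side.
- **Side force:** a side load of 4–5 N, rising to about 10 N at the final hold, stayed during pressing. Small sideways shifts did not remove it, and the bushing did not jam.

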